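# Tip the parts tray into the feed hopper and start the feeder

## Robot

A 6-joint arm with a two-finger parallel gripper is mounted at the origin on the work surface. World frame = base frame: x ahead of the robot, y to its left, z up, the work surface at z = 0. Lengths are in m, angles in degrees, forces in N, time in s.
With the tool pointing down it reaches from about 0.25 to 0.725 m from the base axis. Payload 9.7 kg.
Tool frame: the origin (TCP) lies midway between the tips of the shut fingers; the grasp point (between the pads) lies 19 mm behind it; z points along the fingers, y is the line along which they close (so a half turn about z gives the same grasp; the last joint's range is limited). The gripper opens to 85 mm and grips with 20 to 120 N. Pads are 22 mm wide; open, the fingers measure 114 mm over their backs; the gripper's body (76 mm by 85 mm) begins 54 mm behind the grasp point. The pads swing forward as they close: fully open they stand 13 mm farther back than shut.
Start: joints at [66.75, 4.979, 10.078, 95.1, 0, 90], TCP at [0.217, 0.505, 0.231] pointing down, gripper open.
Joint ranges: [-179.16, 179.16], [-48.56, 103.87], [-65.8, 70.77], [-126.05, 130.52], [-82.76, 87.17], [-180, 180]. Speed limits (degrees/s): [127.2, 127.2, 147.25, 180, 180, 180].

## Interface

Orientations are given as [roll, pitch, yaw] about the fixed x, y, z axes, in that order (R = Rz(yaw) Ry(pitch) Rx(roll)).
In Python, from workcell import readout, imaging, bot, spotter gives the robot as it stands.
- The arm moves only by the shell command python3 -m jog 'ROWS' [FORCE]. ROWS is JSON, a list of rows, each an object with "rotation": the turn, a rotation vector about the world's x, y, z in degrees, a list of three; "translation": the shift along the world's x, y, z in mm, a list of three; "grip": the finger opening in mm, from 0 to 85.4. In form: [{"rotation": [wx, wy, wz], "translation": [dx, dy, dz], "grip": grip}, ...]. A call has 1 to 20 rows; each row is the pose to reach, as a shift and turn from the pose commanded when the call began; what a row does not reach only later rows make up. A row lasts 1/10 s, in which the tool goes at most 50 mm and 8.59 degrees, less where a joint would pass 70% of its speed; a pose out of reach is approached as far as the arm can. A call with a gripper value outside its range is refused whole. The fingers move at their own pace and stop on an object; FORCE is the grip in N (left out, the last holds). Time passes only in rows, so rows that repeat a pose let the fingers close. It gives the time, the measured TCP pose, the force, the opening and the grip force at its end, in the units of the state.
- readout.get_obs(): the state, without advancing time (a new reading comes with each control period).
- imaging.camera(name): name is "scene" or "top" or "wrist"; returns (picture, depth): 400x640x3 uint8, red, green, blue; 400x640 float32, m along the optical axis (not along the pixel's ray), 0 where there is no reading.
- imaging.camera_info(name): a dict with "vertical_fov" (degrees; the focal length in pixels is half the picture's height over the tangent of half this angle, whatever the lens; pixels are square), "cx", "cy" (the principal point, pixels), "extrinsics" (4x4, takes a point from camera to world coordinates); the wrist camera has in their place "tool_from_camera" (4x4, takes a point from camera to tool coordinates, whose origin is the TCP and whose axes are the flange's). Camera axes: x right, y down, z forward; pixel columns grow to the right and rows downward; lengths in m; the calibration is good to about 2 mm. A picture is of the moment at which its call begins: read the wrist's pose just before it. camera_info takes no time and is no camera call.
- bot.job_done(): hands the job in; it is judged then, once.
Trained networks look in the newest picture that a camera, given by its name, has taken for a name from the list of things; names that differ only in an ending like _2 or _b are one class to them, and where a whole thing is asked for, a point or a joint stands for the part that bears it (a point fixed in the world has none). Each returns a list of dicts, best first, with "confidence" (0 to 1); they miss things now and then, are a little off and sometimes report something else, mostly with a low value. They report only what shows in the picture. A call takes as long as a camera call. They do not tell look-alikes from the thing itself.
- spotter.spot_in(camera, target): "box" ([centre column, centre row, width, height] in pixels, round what is visible of it).
- spotter.mark_of(camera, target): "uv" ([column, row] in pixels: a listed point, or the origin of a listed thing).
The state is a dict: "time": time; "q": joint angles; "qd": joint speeds; "joint_efforts": joint torques, N m; "ee_pos": TCP position; "tcp_rot": TCP orientation; "wrist_force": force on the tool from outside, world axes, zero at the start; "torque": the same for the moment, N m; "opening": finger opening in m; "grasp_force": force on a finger pad.
Only numpy, scipy, OpenCV 4.12 (cv2) and the standard library are available. Lean on these libraries where they do the work, as an engineer would, in place of code of your own. Each camera call takes 0.05 s, during which the arm holds its last target. There are 200 camera calls.

## Task

Push the bar of the hinged tray towards the hopper so that the tray tips up and all four parts slide into the hopper, then lower the tray back down level under control, without letting it drop. When the tray is down, press the start button (the round push button, not the turning knob) fully down and let it come back up. Leave everything else on the bench where it is.

Things in the scene. Friction and masses are not known exactly. Their poses are not given: they have to be found in the camera images.
- station: Fixed feed station: base plate 410 x 190 mm carrying, end to end, a black tip tray on a stand and an open sheet-steel hopper. Origin on the table under the tray's hinge line; x points level from the tray across the hinge to the hopper, y along the hinge, z up. The tray covers x = -190..0 mm, the hopper x = 12..208 mm. Only the tray moves.
- hinge (a point): Midpoint of the tray's hinge line, 115 mm above the table, at the tray's pouring edge beside the hopper. Axes as station; the hinge runs along y.
- tray (a joint): Tilt of the tray, rad: 0 = level on its rest; grows to 1.2 (end stop) as its end away from the hopper swings up about the hinge. Unsupported, it falls back to 0 from any tilt by its own weight, reaching about 3 rad/s; the hinge is only lightly damped. The parts slide out between about 0.5 and 0.95 rad, depending on friction; 1.05 rad empties it.
- tray_floor (a point): Middle of the tray's floor, 95 mm from the hinge, moving with the tray; x towards the pouring edge, z out of the floor. Black plastic tray 190 x 170 mm outside, walls 5 mm thick and 35 mm high above the floor on three sides, open on the hopper side; 0.35 kg empty.
- bar (a point): Middle of the tray's push bar: a bare steel bar 12 mm thick, 180 mm long, parallel to the hinge, on two uprights from the tray's side walls. It turns with the tray: when level it is 150 mm behind the hinge (station -x) and 130 mm above it (radius 198 mm). Pushing it level towards the hopper takes about 5 to 9 N. The space behind it is free.
- hopper (a point): Middle of the hopper's sloping floor, 34 mm above the table, at station x = 110 mm; axes as station. Inside 188 x 180 mm; the floor falls 0.1 rad towards +x. Rims above this point: near wall 64 mm, side walls 104 mm, far wall 131 mm.
- start (a joint): Travel of the start push button, m: 0 = up, 0.007 = fully down. Spring return, about 5 N at the bottom, pressed straight down.
- start_top (a point): Centre of the top face of the start button's cap: a plain round black cap of 32 mm diameter, on top of a grey steel box 110 x 90 x 55 mm (fixed). The twin grey box has a turning knob with a bar grip instead and is not needed. Either box may stand left or right of the station. z up.
- selector (a joint): Angle of the turning knob on the twin grey box, rad, 0 at the start; a bystander, not to be turned.
- heatsink_1: Finned aluminium heatsink block 64 x 42 x 30 mm, about 0.09 kg, lying in the tray at the start, long side roughly along the station's x. Origin at its centre, x along its length, z up as it lies.
- heatsink_2: Second heatsink block, the same, lying in the tray at the start, long side roughly along the station's x. Origin at its centre, x along its length, z up as it lies.
- transformer_1: Small transformer, dark core with buff winding, 60 x 44 x 40 mm, about 0.16 kg, lying in the tray at the start, long side roughly along the station's x. Origin at its centre, x along its length, z up as it lies.
- transformer_2: Second transformer, the same, lying in the tray at the start, long side roughly along the station's x. Origin at its centre, x along its length, z up as it lies.
- meter: Bystander: grey hand-held meter 80 x 150 x 34 mm lying loose on the bench. Origin under its centre.
- scanner: Bystander: black barcode scanner standing in its cradle, foot 110 x 90 mm, 180 mm high, loose. Origin under its centre.
- screwdriver: Bystander: screwdriver 180 mm long lying loose near the robot, on its left. Origin under its middle.
- spool: Bystander: empty grey reel, 64 mm across, 50 mm high, standing loose on the robot's right. Origin under its centre.
There are look-alikes about, which are no part of the job. What is shaped like the heatsink_2 but red or turquoise is not meant.

How it is judged:
By the outcome, as a careful person would: the job done as asked, in the order asked, and still so for the second after the job is handed in, with the robot touching nothing.
It also fails if it takes over 54 s, if anything falls off the work surface, if the arm or the gripper's body presses on something with over 40 N, if the wrist force passes 120 N, or if a joint passes its speed limit or range.

## Working session

There is one attempt and no reset: what is moved stays moved. The work goes in short steps, Python scripts to look and compute and a shell command to move; the robot and the scene stay as the last step left them, time stands still between calls to the robot, and variables do not carry over. Pictures are saved under pics/ and viewed, at most 10 in all, crops included, and the job is handed in when it is done.

```bash
mkdir -p pics; cat > h.py <<'E'
import numpy as np, cv2
from workcell import readout, imaging, bot, spotter
def world(cam,uv,d,info=None):
    i=imaging.camera_info(cam); f=200/np.tan(np.radians(i["vertical_fov"]/2))
    p=np.array([(uv[0]-i["cx"])/f*d,(uv[1]-i["cy"])/f*d,d,1.])
    return (np.array(i["extrinsics"])@p)[:3]
def at(cam,uv,dep):
    u,v=int(round(uv[0])),int(round(uv[1])); w=dep[max(0,v-2):v+3,max(0,u-2):u+3]; w=w[w>0]
    return world(cam,uv,float(np.median(w))) if w.size else None
E
python3 - <<'E'
from h import *
np.set_printoptions(precision=3,suppress=True)
ims=[]
for c in("scene","top"):
    im,d=imaging.camera(c); ims.append(im); np.save(c+"_d.npy",d)
    cv2.imwrite(f"pics/{c}0.png",im[:,:,::-1])
    for t in("start_top","bar","hinge","tray_floor","hopper","selector","scanner","meter"):
        if t=="selector":
            for r in spotter.spot_in(c,t)[:2]: print(c,t,np.array(r["box"]),round(r["confidence"],2),at(c,r["box"],d))
        else:
            for r in spotter.mark_of(c,t)[:2]: print(c,t,np.array(r["uv"]),round(r["confidence"],2),at(c,r["uv"],d))
s=readout.get_obs(); print(s["ee_pos"],s["tcp_rot"],s["time"],s["wrist_force"])
E
```

```text
scene start_top [388.  162.2] 0.43 [0.456 0.423 0.079]
scene bar [349.9 156.2] 0.77 [0.255 0.435 0.004]
scene bar [198.2 240.6] 0.36 [ 0.282 -0.312  0.015]
scene hinge [308.5 213.2] 0.7 [0.419 0.043 0.016]
scene tray_floor [333.3 199.8] 0.78 [0.543 0.03  0.156]
scene hopper [283.4 245. ] 0.79 [ 0.58  -0.204  0.144]
scene selector [232.1 280.9  11.9  10.6] 0.57 [ 0.555 -0.362  0.096]
scene scanner [251.1 340.9] 0.83 [ 0.705 -0.415  0.046]
scene meter [429.4 216.3] 0.81 [0.723 0.322 0.036]
top start_top [178.4 207.2] 0.64 [0.467 0.418 0.076]
top bar [262.3 184.2] 0.72 [0.53  0.149 0.118]
top bar [426.  139.9] 0.69 [ 0.685 -0.387  0.033]
top hinge [316.7 193.7] 0.62 [ 0.497 -0.019  0.117]
top tray_floor [286.8 191.6] 0.8 [0.506 0.074 0.116]
top tray_floor [405.  266.2] 0.54 [ 0.27  -0.296  0.05 ]
top hopper [352.6 198.7] 0.85 [ 0.492 -0.137  0.033]
top selector [422.8 178.2  10.2  13.7] 0.51 [ 0.545 -0.356  0.096]
top scanner [430.7 140.1] 0.59 [ 0.67  -0.389  0.088]
top meter [205.1 145.1] 0.7 [0.676 0.344 0.042]
[0.217 0.505 0.231] [-179.999    0.     156.748] 0.9 [-0.607 -0.341  0.772]
```

View pics/scene0.png

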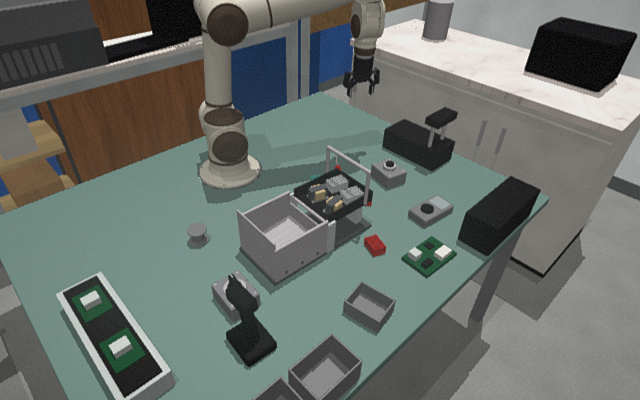

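View pics/top0.png

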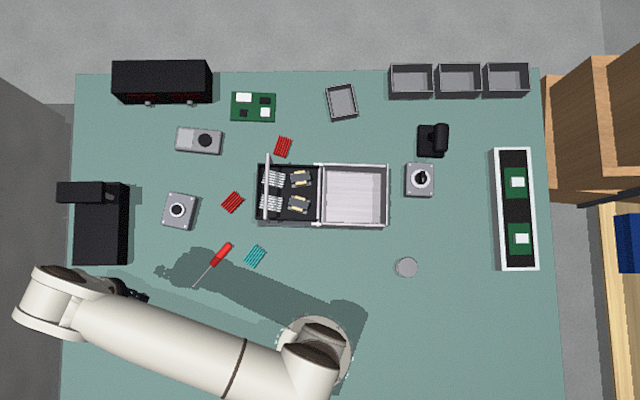

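Scene view: the tray with its four parts is at (335,195), with the hopper at (285,235) on the robot's right. In the top view the bar is at column ~267, rows 155–222. Two grey boxes could carry the start button: left at top (178,209) and right at (420,178). I'll measure the bar and enlarge both boxes.

```bash
python3 - <<'E'
from h import *
np.set_printoptions(precision=3,suppress=True)
d=np.load("top_d.npy"); im=cv2.imread("pics/top0.png")
a=cv2.resize(im[180:235,150:210],(390,360),interpolation=cv2.INTER_CUBIC); b=cv2.resize(im[150:205,390:450],(390,360),interpolation=cv2.INTER_CUBIC)
cv2.imwrite("pics/boxes.png",np.hstack([a,b]))
i=imaging.camera_info("top"); f=200/np.tan(np.radians(i["vertical_fov"]/2))
v,u=np.mgrid[:400,:640]; P=np.stack([(u-i["cx"])/f*d,(v-i["cy"])/f*d,d],-1)@np.array(i["extrinsics"])[:3,:3].T+np.array(i["extrinsics"])[:3,3]
def sel(m,r): 
    mm=np.zeros(d.shape,bool); mm[r[0]:r[1],r[2]:r[3]]=1; return P[m&mm&(d>0)]
B=sel((P[...,2]>.225)&(P[...,2]<.28),(140,235,240,300)); print("bar",len(B),B.min(0),B.max(0),np.median(B,0))
c=B[:,:2].mean(0); _,s,V=np.linalg.svd(B[:,:2]-c); print(c,V[0],s)
# station outline
H=sel(P[...,2]>.06,(150,240,245,400)); 
print(cv2.minAreaRect(H[:,:2].astype(np.float32)))
for n,r in(("L",(185,235,155,205)),("R",(150,205,400,440))):
    Q=sel(P[...,2]>.03,r); print(n,cv2.minAreaRect(Q[:,:2].astype(np.float32)),Q[:,2].max())
    T=sel(P[...,2]>.066,r); print(len(T),T.mean(0),T.min(0),T.max(0))
print(P[120:245:6,267,:])
E
```

```text
bar 282 [0.406 0.117 0.23 ] [0.598 0.135 0.26 ] [0.501 0.126 0.25 ]
[0.502 0.127] [-0.999  0.049] [0.936 0.056]
((0.4954582452774048, -0.03129220008850098), (0.3985658586025238, 0.1988404393196106), 86.91715240478516)
L ((0.4605368971824646, 0.42731940746307373), (0.09248866885900497, 0.11049984395503998), 76.7790298461914) 0.08565454725900623
140 [0.459 0.427 0.074] [0.437 0.404 0.066] [0.482 0.451 0.086]
R ((0.5735784769058228, -0.3583047688007355), (0.10515791922807693, 0.17163129150867462), 75.85034942626953) 0.1673662234642963
162 [ 0.556 -0.356  0.092] [ 0.527 -0.396  0.066] [ 0.622 -0.324  0.167]
[[ 0.767  0.143  0.013]
 [ 0.749  0.144  0.004]
 [ 0.729  0.145 -0.001]
 [ 0.708  0.145  0.   ]
 [ 0.688  0.145 -0.003]
 [ 0.666  0.145  0.002]
 [ 0.588  0.123  0.253]
 [ 0.571  0.123  0.25 ]
 [ 0.553  0.123  0.251]
 [ 0.537  0.123  0.249]
 [ 0.519  0.123  0.25 ]
 [ 0.501  0.123  0.252]
 [ 0.485  0.123  0.249]
 [ 0.468  0.124  0.248]
 [ 0.464  0.133  0.146]
 [ 0.448  0.135  0.122]
 [ 0.431  0.136  0.112]
 [ 0.407  0.131  0.17 ]
 [ 0.403  0.145  0.009]
 [ 0.384  0.146 -0.006]
 [ 0.364  0.146 -0.002]]
```

View pics/boxes.png

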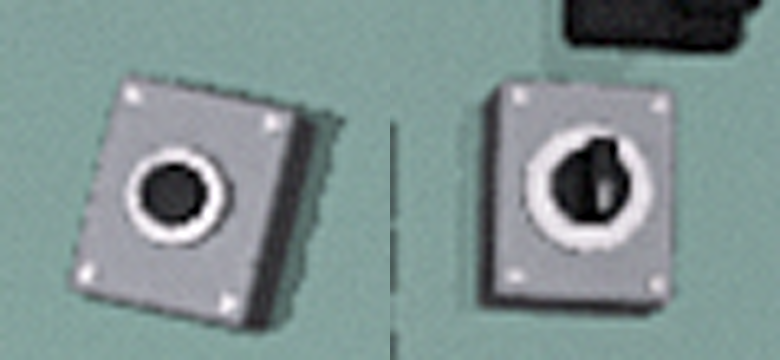

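The left box, top (178,208), has the plain round black cap, so that is the start button, at about (0.460, 0.427). The right box, (420,178), has a bar grip on its knob, so it's not used. First I move behind the bar with the fingers shut.

```bash
python3 -m jog '[{"rotation":[0,0,0],"translation":[10,-11,0],"grip":0},{"rotation":[0,0,2],"translation":[36,-41,-1],"grip":0},{"rotation":[0,0,4],"translation":[64,-73,-2],"grip":0},{"rotation":[0,0,6],"translation":[92,-105,-3],"grip":0},{"rotation":[0,0,8],"translation":[120,-137,-4],"grip":0},{"rotation":[0,0,10],"translation":[148,-169,-5],"grip":0},{"rotation":[0,0,13],"translation":[176,-201,-6],"grip":0},{"rotation":[0,0,16],"translation":[204,-233,-7],"grip":0},{"rotation":[0,0,18],"translation":[232,-265,-8],"grip":0},{"rotation":[0,0,20],"translation":[260,-297,-9],"grip":0},{"rotation":[0,0,20.5],"translation":[278,-317,-9],"grip":0},{"rotation":[0,0,20.5],"translation":[287.5,-328,-9],"grip":0},{"rotation":[0,0,20.5],"translation":[287.5,-328,-9],"grip":0},{"rotation":[0,0,20.5],"translation":[287.5,-328,-9],"grip":0}]' 30
python3 - <<'E'
from h import *
im,d=imaging.camera("scene"); cv2.imwrite("pics/s1.png",cv2.resize(im[100:290,200:440,::-1],(720,570)))
E
```

```text
time: 2.3
ee_pos: [0.5042, 0.1775, 0.2223]
tcp_rot: [180.0, -0.0, 177.2]
wrist_force: [-0.8, -0.2, -0.4]
opening: 0.0003
grasp_force: 0.0
```

View pics/s1.png

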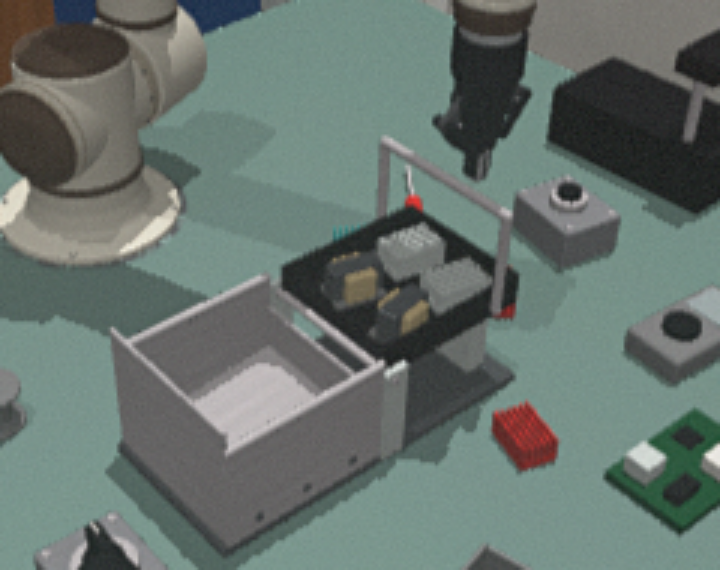

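The shut fingers are behind the middle of the bar, at crop (475,165). The knuckles stick out towards the bar, so I'll turn 90° to put the flat side of both fingers against it, then close in to a few mm.

```bash
python3 -m jog '[{"rotation":[0,0,-8],"translation":[0,0,0],"grip":0},{"rotation":[0,0,-16],"translation":[0,0,0],"grip":0},{"rotation":[0,0,-24],"translation":[0,0,0],"grip":0},{"rotation":[0,0,-32],"translation":[0,0,0],"grip":0},{"rotation":[0,0,-40],"translation":[0,0,0],"grip":0},{"rotation":[0,0,-48],"translation":[0,0,0],"grip":0},{"rotation":[0,0,-56],"translation":[0,0,0],"grip":0},{"rotation":[0,0,-64],"translation":[0,0,0],"grip":0},{"rotation":[0,0,-72],"translation":[0,0,0],"grip":0},{"rotation":[0,0,-80],"translation":[0,0,0],"grip":0},{"rotation":[0,0,-87],"translation":[0,0,0],"grip":0},{"rotation":[0,0,-90],"translation":[0,-5,0],"grip":0},{"rotation":[0,0,-90],"translation":[-1,-11,0],"grip":0},{"rotation":[0,0,-90],"translation":[-1,-17,0],"grip":0},{"rotation":[0,0,-90],"translation":[-1,-23,0],"grip":0},{"rotation":[0,0,-90],"translation":[-1,-26,0],"grip":0},{"rotation":[0,0,-90],"translation":[-1,-28,0],"grip":0},{"rotation":[0,0,-90],"translation":[-1,-28,0],"grip":0}]' 30
python3 -c "
from h import *
print(readout.get_obs()['q'])"
```

```text
time: 4.15
ee_pos: [0.5036, 0.1491, 0.2223]
tcp_rot: [-180.0, -0.0, 87.2]
wrist_force: [0.5, 0.1, 0.6]
opening: -0.0001
grasp_force: 0.0
[1.64865422e+01 1.38293297e+00 5.31563917e+00 9.39334597e+01
 8.90938729e-04 1.09247731e+02]
```

```bash
python3 -m jog '[{"rotation":[0,0,0],"translation":[0,-2,0],"grip":0},{"rotation":[0,0,0],"translation":[0,-5,0],"grip":0},{"rotation":[0,0,0],"translation":[0,-8,3],"grip":0},{"rotation":[0,0,0],"translation":[-0.5,-11,6],"grip":0},{"rotation":[0,0,0],"translation":[-1,-17,12.5],"grip":0},{"rotation":[0,0,0],"translation":[-1,-23,18.5],"grip":0},{"rotation":[0,0,0],"translation":[-1.5,-30,24],"grip":0},{"rotation":[0,0,0],"translation":[-2,-36.5,29.5],"grip":0},{"rotation":[0,0,0],"translation":[-2,-43.5,34.5],"grip":0},{"rotation":[0,0,0],"translation":[-2.5,-51,39],"grip":0},{"rotation":[0,0,0],"translation":[-3,-58.5,43.5],"grip":0},{"rotation":[0,0,0],"translation":[-3,-66,47.5],"grip":0},{"rotation":[0,0,0],"translation":[-3.5,-74,51],"grip":0},{"rotation":[0,0,0],"translation":[-4,-80,53.5],"grip":0},{"rotation":[0,0,0],"translation":[-4,-82,54.5],"grip":0}]' 30
python3 - <<'E'
from h import *
im,d=imaging.camera("scene"); cv2.imwrite("pics/s2.png",cv2.resize(im[100:290,200:440,::-1],(720,570)))
E
```

```text
time: 5.65
ee_pos: [0.4998, 0.067, 0.2783]
tcp_rot: [179.9, -0.1, 87.2]
wrist_force: [-0.1, 6.5, 3.7]
opening: 0.0001
grasp_force: 2.8
```

View pics/s2.png

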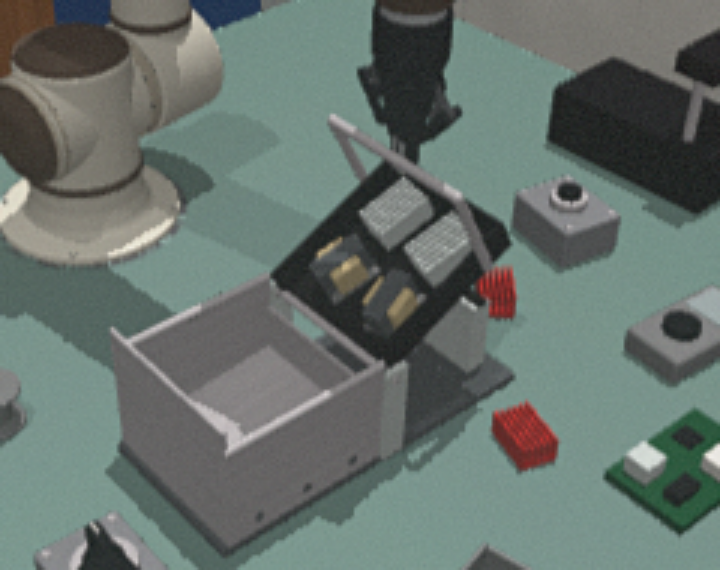

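The tray is at about 28° with the fingers seated on the bar, crop (405,150), and the parts are still in place. Going on to about 63°.

```bash
python3 -m jog '[{"rotation":[0,0,0],"translation":[0,-4,1.5],"grip":0},{"rotation":[0,0,0],"translation":[-0.5,-10,3.5],"grip":0},{"rotation":[0,0,0],"translation":[-1,-17,6],"grip":0},{"rotation":[0,0,0],"translation":[-1,-25,8],"grip":0},{"rotation":[0,0,0],"translation":[-1.5,-33,10],"grip":0},{"rotation":[0,0,0],"translation":[-2,-41,11.5],"grip":0},{"rotation":[0,0,0],"translation":[-2.5,-50,12.5],"grip":0},{"rotation":[0,0,0],"translation":[-3,-58,13.5],"grip":0},{"rotation":[0,0,0],"translation":[-3.5,-67,14],"grip":0},{"rotation":[0,0,0],"translation":[-3.5,-76,14],"grip":0},{"rotation":[0,0,0],"translation":[-4,-84,13.5],"grip":0},{"rotation":[0,0,0],"translation":[-4.5,-93,13],"grip":0},{"rotation":[0,0,0],"translation":[-5,-101,12],"grip":0},{"rotation":[0,0,0],"translation":[-5.5,-109,10.5],"grip":0},{"rotation":[0,0,0],"translation":[-5.5,-115,9.5],"grip":0},{"rotation":[0,0,0],"translation":[-6,-119,8.5],"grip":0},{"rotation":[0,0,0],"translation":[-6,-120.5,8],"grip":0},{"rotation":[0,0,0],"translation":[-6,-120.5,8],"grip":0},{"rotation":[0,0,0],"translation":[-6,-120.5,8],"grip":0},{"rotation":[0,0,0],"translation":[-6,-120.5,8],"grip":0}]' 30
python3 - <<'E'
from h import *
im,d=imaging.camera("scene"); t,_=imaging.camera("top")
a=cv2.resize(im[100:290,200:440,::-1],(505,400)); b=cv2.resize(t[140:240,240:310+90,::-1],(290,181))
o=np.zeros((400,795,3),np.uint8); o[:,:505]=a; o[:181,505:]=b; cv2.imwrite("pics/s3.png",o)
E
```

```text
time: 7.7
ee_pos: [0.4936, -0.0529, 0.2848]
tcp_rot: [-180.0, -0.0, 87.3]
wrist_force: [0.1, 1.4, -0.4]
opening: 0.0001
grasp_force: 0.4
```

View pics/s3.png

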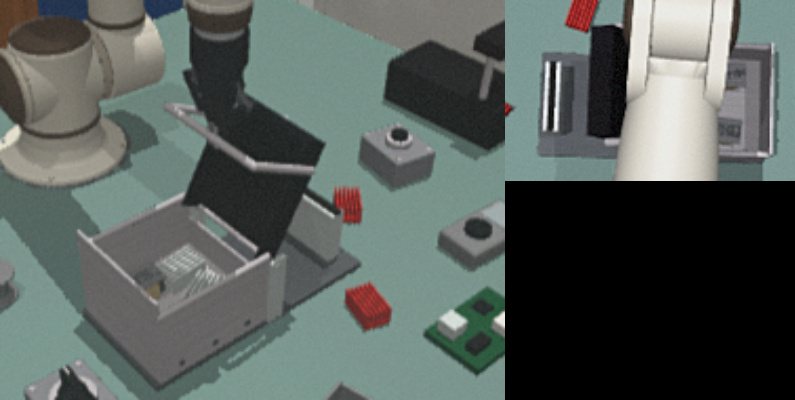

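The tray is empty: parts lie in the hopper at crop (150–215, 260–290), and the top inset shows two dark transformers there as well. Lowering along the same arc.

```bash
python3 -m jog '[{"rotation":[0,0,0],"translation":[0,1,0],"grip":0},{"rotation":[0,0,0],"translation":[0,3.5,1],"grip":0},{"rotation":[0,0,0],"translation":[0.5,7,1.5],"grip":0},{"rotation":[0,0,0],"translation":[0.5,11,2.5],"grip":0},{"rotation":[0,0,0],"translation":[0.5,15,3.5],"grip":0},{"rotation":[0,0,0],"translation":[1,20,4],"grip":0},{"rotation":[0,0,0],"translation":[1,25,4.5],"grip":0},{"rotation":[0,0,0],"translation":[1.5,31,5],"grip":0},{"rotation":[0,0,0],"translation":[2,37,5.5],"grip":0},{"rotation":[0,0,0],"translation":[2,43,6],"grip":0},{"rotation":[0,0,0],"translation":[2.5,49,6],"grip":0},{"rotation":[0,0,0],"translation":[2.5,55,6],"grip":0},{"rotation":[0,0,0],"translation":[3,61,5.5],"grip":0},{"rotation":[0,0,0],"translation":[3.5,67,5],"grip":0},{"rotation":[0,0,0],"translation":[3.5,73,4],"grip":0},{"rotation":[0,0,0],"translation":[4,79,3.5],"grip":0},{"rotation":[0,0,0],"translation":[4,85,2.5],"grip":0},{"rotation":[0,0,0],"translation":[4.5,91,1],"grip":0},{"rotation":[0,0,0],"translation":[5,97,0],"grip":0},{"rotation":[0,0,0],"translation":[5,103,-2],"grip":0}]' 30
```

```text
time: 9.8
ee_pos: [0.4988, 0.0504, 0.2827]
tcp_rot: [180.0, -0.0, 87.3]
wrist_force: [1.0, 0.2, -0.4]
opening: -0.0
grasp_force: 0.7
```

```bash
python3 - <<'E'
from h import *
im,d=imaging.camera("scene"); s=readout.get_obs(); print(s["wrist_force"],s["torque"],s["grasp_force"])
cv2.imwrite("pics/s4.png",cv2.resize(im[100:290,200:440,::-1],(505,400)))
E
```

```text
[0.75069319 2.14821524 1.01799938] [ 3.97144804e-01 -1.19587232e-01  6.51727209e-05] 1.051991879940033
```

View pics/s4.png

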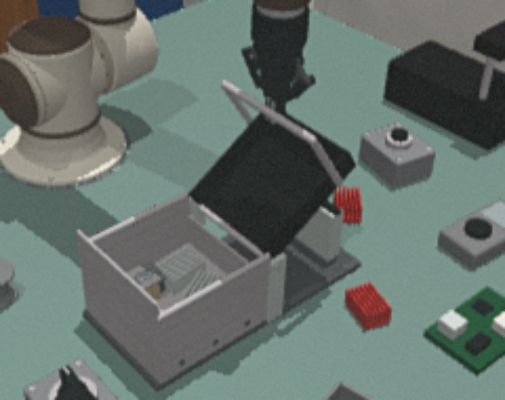

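The bar still rests on the fingers at about 2 N, crop (275,105), and the tray is empty. Finishing the lowering gently.

```bash
python3 -m jog '[{"rotation":[0,0,0],"translation":[0,4,-1],"grip":0},{"rotation":[0,0,0],"translation":[0.5,9.5,-3],"grip":0},{"rotation":[0,0,0],"translation":[0.5,15,-5],"grip":0},{"rotation":[0,0,0],"translation":[1,20.5,-7],"grip":0},{"rotation":[0,0,0],"translation":[1,25.5,-9.5],"grip":0},{"rotation":[0,0,0],"translation":[1.5,31,-11.5],"grip":0},{"rotation":[0,0,0],"translation":[1.5,36,-14],"grip":0},{"rotation":[0,0,0],"translation":[2,41,-17],"grip":0},{"rotation":[0,0,0],"translation":[2,46,-20],"grip":0},{"rotation":[0,0,0],"translation":[2.5,51,-23],"grip":0},{"rotation":[0,0,0],"translation":[2.5,56,-26],"grip":0},{"rotation":[0,0,0],"translation":[3,60.5,-29.5],"grip":0},{"rotation":[0,0,0],"translation":[3,65,-33],"grip":0},{"rotation":[0,0,0],"translation":[3.5,69.5,-36.5],"grip":0},{"rotation":[0,0,0],"translation":[3.5,73,-39.5],"grip":0},{"rotation":[0,0,0],"translation":[4,76,-42],"grip":0},{"rotation":[0,0,0],"translation":[4,79,-44.5],"grip":0},{"rotation":[0,0,0],"translation":[4,82,-47],"grip":0},{"rotation":[0,0,0],"translation":[4,84,-49],"grip":0},{"rotation":[0,0,0],"translation":[4,85.5,-50.5],"grip":0}]' 30
python3 -m jog '[{"rotation":[0,0,0],"translation":[0,1.5,-1.5],"grip":0},{"rotation":[0,0,0],"translation":[0,3,-3],"grip":0},{"rotation":[0,0,0],"translation":[0,4.5,-5],"grip":0},{"rotation":[0,0,0],"translation":[0,6,-6.5],"grip":0},{"rotation":[0,0,0],"translation":[0,7.5,-8],"grip":0},{"rotation":[0,0,0],"translation":[0,9,-9.5],"grip":0},{"rotation":[0,0,0],"translation":[0,10.5,-10],"grip":0},{"rotation":[0,0,0],"translation":[0.5,12,-10],"grip":0},{"rotation":[0,0,0],"translation":[0.5,13.5,-10],"grip":0},{"rotation":[0,0,0],"translation":[0.5,15,-10],"grip":0},{"rotation":[0,0,0],"translation":[0.5,17,-10],"grip":0},{"rotation":[0,0,0],"translation":[1,20,-10],"grip":0}]' 30
```

```text
time: 11.85
ee_pos: [0.5027, 0.1355, 0.2321]
tcp_rot: [180.0, -0.0, 87.3]
wrist_force: [0.6, 1.3, -0.6]
opening: -0.0
grasp_force: 0.8
time: 13.05
ee_pos: [0.5036, 0.1555, 0.2224]
tcp_rot: [180.0, -0.0, 87.2]
wrist_force: [0.4, -0.2, 0.8]
opening: -0.0002
grasp_force: 0.0
```

```bash
python3 -m jog '[{"rotation":[0,0,0],"translation":[-2,12,0],"grip":0},{"rotation":[0,0,0],"translation":[-7,42,0],"grip":0},{"rotation":[0,0,0],"translation":[-12,77,-10],"grip":0},{"rotation":[0,0,0],"translation":[-18,112,-20],"grip":0},{"rotation":[0,0,0],"translation":[-24,147,-30],"grip":0},{"rotation":[0,0,0],"translation":[-30,182,-40],"grip":0},{"rotation":[0,0,0],"translation":[-36,217,-50],"grip":0},{"rotation":[0,0,0],"translation":[-40,247,-60],"grip":0},{"rotation":[0,0,0],"translation":[-43,264,-70],"grip":0},{"rotation":[0,0,0],"translation":[-44,271,-72],"grip":0},{"rotation":[0,0,0],"translation":[-44,271,-72],"grip":0}]' 30
python3 - <<'E'
from h import *
np.set_printoptions(precision=4,suppress=True)
im,d=imaging.camera("scene"); t,dt=imaging.camera("top")
a=cv2.resize(im[100:290,200:440,::-1],(505,400)); b=cv2.resize(t[140:240,240:400,::-1],(290,181)); c=cv2.resize(im[120:195,340:440,::-1],(290,217))
o=np.zeros((400,795,3),np.uint8); o[:,:505]=a; o[:181,505:]=b; o[183:,505:]=c; cv2.imwrite("pics/s5.png",o)
# button from stored first frames
t0=cv2.imread("pics/top0.png"); D=np.load("top_d.npy"); s0=cv2.imread("pics/scene0.png")
g=t0.max(2); m=np.zeros_like(g); m[201:218,169:186]=g[201:218,169:186]<80; v,u=np.nonzero(m); print("cap px",u.mean(),v.mean(),len(u))
i=imaging.camera_info("top"); E=np.array(i["extrinsics"]); f=200/np.tan(np.radians(i["vertical_fov"]/2))
dd=[D[y,x] for y,x in zip(v,u) if D[y,x]>0]; z=[world("top",(x,y),D[y,x])[2] for y,x in zip(v,u) if D[y,x]>0]; print(np.median(z))
print(world("top",(u.mean(),v.mean()),np.median(dd)))
r=spotter.mark_of("top","bar")[0]; print("bar",r["uv"],r["confidence"])
i=imaging.camera_info("top"); P=[world("top",(x,y),dt[y,x]) for y in range(155,222) for x in range(255,285) if dt[y,x]>0]; P=np.array(P); B=P[(P[:,2]>.225)]; print(len(B),np.median(B,0))
E
```

```text
time: 14.15
ee_pos: [0.4592, 0.4265, 0.1497]
tcp_rot: [-180.0, 0.1, 87.3]
wrist_force: [0.3, -0.4, 0.6]
opening: 0.0003
grasp_force: 0.0
cap px 176.29166666666666 209.09722222222223 72
0.07749692086845639
[0.4614 0.4244 0.0777]
bar [265.0, 183.0] 0.79
275 [0.4988 0.1266 0.2501]
```

View pics/s5.png

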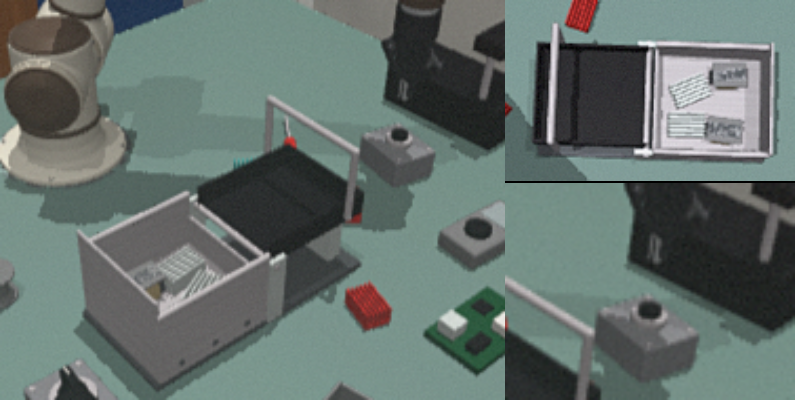

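The tray is level and empty, with all four parts in the hopper, top inset (670–745, 75–130). Now press the button: down to just above the cap, then in small steps.

```bash
python3 -m jog '[{"rotation":[0,0,0],"translation":[1.5,-1,-15],"grip":0},{"rotation":[0,0,0],"translation":[1.5,-1,-38],"grip":0},{"rotation":[0,0,0],"translation":[1.5,-1,-55],"grip":0},{"rotation":[0,0,0],"translation":[1.5,-1,-66],"grip":0},{"rotation":[0,0,0],"translation":[1.5,-1,-69],"grip":0},{"rotation":[0,0,0],"translation":[1.5,-1,-71],"grip":0},{"rotation":[0,0,0],"translation":[1.5,-1,-73],"grip":0},{"rotation":[0,0,0],"translation":[1.5,-1,-75],"grip":0},{"rotation":[0,0,0],"translation":[1.5,-1,-76],"grip":0},{"rotation":[0,0,0],"translation":[1.5,-1,-76],"grip":0}]' 30
```

```text
time: 15.3
ee_pos: [0.4615, 0.4255, 0.0748]
tcp_rot: [179.9, -0.0, 87.2]
wrist_force: [1.1, -1.0, 1.8]
opening: 0.0
grasp_force: 1.5
```

```bash
python3 -m jog '[{"rotation":[0,0,0],"translation":[0,0,-1],"grip":0},{"rotation":[0,0,0],"translation":[0,0,-2],"grip":0},{"rotation":[0,0,0],"translation":[0,0,-2],"grip":0}]' 30
```

```text
time: 15.6
ee_pos: [0.4615, 0.4255, 0.0725]
tcp_rot: [180.0, -0.0, 87.2]
wrist_force: [3.2, -0.4, 3.1]
opening: 0.0001
grasp_force: 2.0
```

```bash
python3 -m jog '[{"rotation":[0,0,0],"translation":[0,0,-1],"grip":0},{"rotation":[0,0,0],"translation":[0,0,-1.5],"grip":0},{"rotation":[0,0,0],"translation":[0,0,-1.5],"grip":0}]' 30; python3 -m jog '[{"rotation":[0,0,0],"translation":[0,0,-1],"grip":0},{"rotation":[0,0,0],"translation":[0,0,-1],"grip":0}]' 30; python3 -m jog '[{"rotation":[0,0,0],"translation":[0,0,-1],"grip":0},{"rotation":[0,0,0],"translation":[0,0,-1],"grip":0}]' 30
```

```text
time: 15.9
ee_pos: [0.4614, 0.4255, 0.0711]
tcp_rot: [180.0, -0.0, 87.2]
wrist_force: [3.3, -0.2, 5.6]
opening: 0.0
grasp_force: 2.4
time: 16.1
ee_pos: [0.4615, 0.4256, 0.071]
tcp_rot: [179.9, -0.1, 87.2]
wrist_force: [2.2, -2.4, 10.6]
opening: 0.0003
grasp_force: 5.4
time: 16.3
ee_pos: [0.4615, 0.4256, 0.0709]
tcp_rot: [179.9, -0.1, 87.2]
wrist_force: [-0.8, -3.0, 16.5]
opening: 0.0001
grasp_force: 8.2
```

It hits a hard stop at z = 0.071, which is 7 mm below the cap's rest height, with the force rising to 16 N, so the button is fully down. Releasing.

```bash
python3 -m jog '[{"rotation":[0,0,0],"translation":[0,0,2],"grip":0},{"rotation":[0,0,0],"translation":[0,0,6],"grip":0},{"rotation":[0,0,0],"translation":[0,0,12],"grip":0},{"rotation":[0,0,0],"translation":[0,0,25],"grip":0},{"rotation":[0,0,0],"translation":[0,0,45],"grip":0},{"rotation":[0,0,0],"translation":[0,0,70],"grip":0},{"rotation":[0,0,0],"translation":[0,0,90],"grip":0},{"rotation":[0,0,0],"translation":[0,0,100],"grip":0},{"rotation":[0,0,0],"translation":[0,0,100],"grip":0},{"rotation":[0,0,0],"translation":[0,0,100],"grip":0}]' 30
python3 - <<'E'
from h import *
im,d=imaging.camera("scene"); cv2.imwrite("pics/s6.png",im[:,:,::-1])
r=spotter.mark_of("scene","start_top")[0]; print(r,at("scene",r["uv"],d))
E
```

```text
time: 17.3
ee_pos: [0.4608, 0.4252, 0.1679]
tcp_rot: [-179.9, 0.0, 87.3]
wrist_force: [-0.7, -0.3, -0.6]
opening: -0.0002
grasp_force: 0.0
{'uv': [387.7, 159.9], 'confidence': 0.57} [0.42639587 0.46270206 0.05808172]
```

View pics/s6.png

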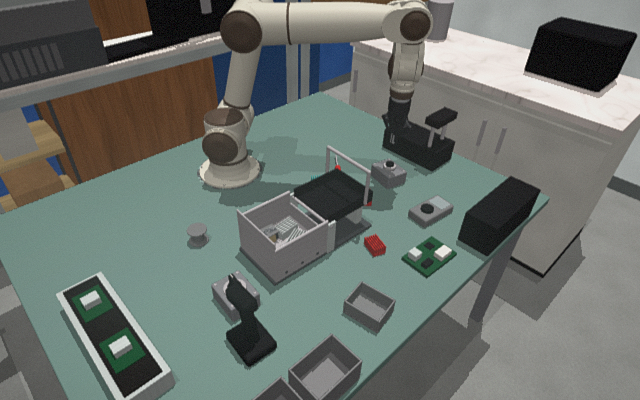

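The scene is in order: the tray is level at (335,195), the parts are in the hopper at (285,232), and the button is up at (389,163). The bystanders are unmoved and the arm is clear.

```bash
python3 -c "
from workcell import bot
print(bot.job_done())"
```

```text
the job is handed in; nothing more can be done
None
```

I tipped all four parts into the hopper, lowered the tray back level under control, pressed the start button fully down and released it, then handed the job in at about 17 s of the 54 s allowed.

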